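# Load a trackball carrier and unlatch it from its dock

### The job

Pick the red ball off its black ring stand and lower it gently, without dropping it, into the deep well of the white carrier standing in the metal dock, until it rests on the seat at the bottom, and let go of it. Then pinch the carrier's two orange side catches together and lift the loaded carrier level out of the dock to about 10 cm above where it stood. Finish while still holding it there, pinched by the catches and still, with the ball in the well; leave the bottle, the pot and the circuit board where they are.

Things in the scene. Friction and masses are not known exactly. Their poses are not given: they have to be found in the camera images.
- dock: fixed metal dock, 92 x 98 mm (x, y), yaw within +-0.5 rad; origin at the centre of its underside, z up. The carrier stands on its floor, 8 mm up. Two dark jaws at +-y (60 mm long in x, 34 to 48.5 mm from the middle, tops 32 mm above the bench) overhang the barbs of the carrier's catches; two stops at +-x (33 to 41 mm from the middle) are 16 mm high.
- carrier: white loose carrier (cassette) latched in the dock, axes along the dock's within a few degrees, about 2 mm sideways play; about 0.17 kg; origin at the centre of its underside, z up. Base plate 62 x 65 x 6 mm (x, y, z); on it a deep open square well, 44 x 44 mm inside, 3 mm walls, rim 55 mm above the origin. Orange catches stand on its +y and -y sides.
- well_rim (a point): centre of the mouth of the carrier's well, 55 mm above the carrier's origin. The well walls facing +x and -x each have a slot 30 mm wide (centred on y = 0), open from 12 mm above the carrier's origin up to the rim, so that fingers closing along the carrier's x can go down with the ball and open there.
- ball_seat (a point): where the ball's centre is when it rests in the well: on the middle axis, 26.2 mm above the carrier's origin (ball top then 10 mm below the rim). The black seat is 10 mm above the origin and has a 20 mm square hole that the ball sinks into and stays in.
- catch_left_tab (a point): middle of the outer face of the orange catch on the carrier's +y side, 33.5 mm from the carrier's middle, 47 mm above its origin. An upright plate 24 mm wide (x), 3.5 mm thick (y), free to grasp from 24 mm (level with the jaw tops) to 64 mm above the carrier's origin. The two tabs measure 67 mm over their outer faces when free, 57 mm when fully pinched.
- catch_right_tab (a point): the same for the orange catch on the carrier's -y side
- catch_left (a joint): how far the +y catch is pushed in towards the carrier's middle, m: 0 free (its barb hooks 3 mm under the dock's lip and the carrier cannot be lifted), 0.005 fully in against its stop (barb clear by 2 mm; it is clear from about 0.004). Sprung outwards with 2 N free to 4.5 N fully in.
- catch_right (a joint): the same for the -y catch
- ball_center (a point): centre of the red ball: hard trackball, diameter 38 mm, about 45 g, loose
- stand: fixed black ring stand, outer diameter 52 mm, 14 mm high, on which the ball rests at the start (ball centre about 29 mm above the bench); origin at the centre of its underside
- bottle: white bottle with green cap, diameter 48 mm, 120 mm high, loose; origin at the centre of its underside. Leave alone.
- pot: cream-coloured cup-like pot, diameter 72 mm, 65 mm high, loose; origin at the centre of its underside. Leave alone.
- board: tan circuit board with parts on it, 110 x 60 mm (x, y), 18 mm high, loose; origin at the centre of its underside. Leave alone.

How it is judged (in metres and radians):
On the way:
1. the ball rests on the seat in the well, let go of, with the carrier still down in the dock (distance between ball_center and ball_seat below 0.005 m and contact force between the fingers and ball below 0.05 N and z of carrier in the frame of dock below 0.012 m), for 0.2 s.
At the end, for the whole second after the job is handed in: The fingers hold the carrier still (under 30 mm/s) by its two catches, both pushed in by more than 2.5 mm, its underside at least 60 mm above the dock's floor, level within 0.25 rad, clear of the dock, with the ball within 6 mm of its seat in the well and not touched by the fingers (z of carrier in the frame of dock above 0.068 m and angle between carrier's own z axis and vertical below 0.25 rad and value of joint each of catch_left, catch_right above 0.0025 m and contact force between the fingers and carrier above 2 N and contact force between carrier and dock below 0.05 N and linear speed of carrier below 0.03 m/s and distance between ball_center and ball_seat below 0.006 m and contact force between the fingers and ball below 0.05 N); the arm keeps its last pose, push and grip.
It fails at once if the ball is dropped into the well (falls free faster than 0.4 m/s over or in it) (horizontal distance between ball_center and ball_seat below 0.025 m and contact force between the fingers and ball below 0.02 N and z of carrier in the frame of dock below 0.012 m and linear speed of ball above 0.4 m/s).
It fails at once if the ball is pressed into the carrier with more than 25 N (contact force between ball and carrier above 25 N).
It fails at once if the bottle, the pot or the board is shifted by more than 20 mm (distance of any of bottle, pot, board from where it was at the start of the episode above 0.02 m).
It also fails if it takes over 64 s, if anything falls off the work surface, if the arm or the gripper's body presses on something with over 40 N, if the wrist force passes 120 N, or if a joint passes its speed limit or range.

### The arm

A 6-joint arm with a two-finger parallel gripper is mounted at the origin on the work surface. World frame = base frame: x ahead of the robot, y to its left, z up, the work surface at z = 0. Lengths are in mm, angles in rad, forces in N, time in s.
With the tool pointing down it reaches from about 325 to 750 mm from the base axis. Payload 7.6 kg.
Tool frame: the origin (TCP) lies at the very end of the fingers, on their centre line; the grasp point (between the pads) lies 19 mm behind it; z points along the fingers, y is the line along which they close (so a half turn about z gives the same grasp; the last joint's range is limited). The gripper opens to 85 mm and grips with 20 to 120 N. Pads are 22 mm wide; open, the fingers measure 114 mm over their backs; the gripper's body (76 mm by 85 mm) begins 54 mm behind the grasp point. The pads swing forward as they close: fully open they stand 13 mm farther back than shut.
Start: joints at [-1.191, 0.052, 1.401, -0, 1.689, -0.07], TCP at [228.289, -472.79, 231.323] pointing down, gripper open.
Joint ranges: [-2.9, 2.9], [-0.91, 2.17], [0.12, 2.37], [-1.06, 4.2], [0.26, 2.73], [-2.93, 2.93]. Speed limits (rad/s): [2.57, 2.57, 3.01, 3.14, 3.14, 3.14].

### API

Orientations are given as a unit quaternion [w, x, y, z].
In Python, from station import env gives the robot as it stands.
- The arm moves only by the tool hand_motion, called after "Emit:" as name(argument=value, ...), one argument or row to a line, values as JSON. Schema: {"type":"object","properties":{"ticks":{"type":"string"},"force":{"type":"number"},"only":{"type":"string"},"quiet":{"type":"boolean"},"lines":{"type":"string"}},"required":["ticks"],"additionalProperties":false}. ticks is a string of 1 to 12 rows, one to a line, with the numbers parted by commas; each row has 7 numbers: a rotation vector rx, ry, rz in units of 0.2 rad, then dx, dy, dz in cm, then the finger opening in mm; each row is the pose to reach, as a shift and turn from the pose commanded when the call began, along the tool's axes at that moment; what a row does not reach only later rows make up. A row lasts 1/8 s, in which the tool goes at most 62.5 mm and 0.188 rad, less where a joint would pass 70% of its speed; a pose out of reach is approached as far as the arm can. The fingers move at their own pace and stop on an object; force is the grip in N (left out, the last holds). Time passes only in rows, so rows that do not move let the fingers close. The tool returns the time, the measured TCP pose, the force, the opening and the grip force at its end. only (a regular expression) keeps the lines of the reply that match it, lines (a string "A,B") keeps lines A to B, and quiet returns only ok. Input that does not fit is refused with a message, and nothing moves.
- env.get_obs(): the state, without advancing time (a new reading comes with each control period).
- env.grab_frame(name): name is "side" or "top" or "wrist"; returns a dict with "image" (420x560x3 uint8, red, green, blue), "fx", "fy", "cx", "cy" (pixels), "R" (3x3) and "t" (3): a world point X has camera coordinates R X + t. Camera axes: x right, y down, z forward; pixel columns grow to the right and rows downward; lengths in mm; the calibration is good to about 2 mm. The wrist camera is an equidistant fisheye: a pixel r from the principal point sees the ray r / f radians off the axis. A picture is of the moment at which its call begins. There is no depth.
- env.close_job(): hands the job in; it is judged then, once.
The state is a dict: "time_s": time; "joints": joint angles; "qvel": joint speeds; "tau": joint torques, N m; "position": TCP position; "tool_rot": TCP orientation; "wrist_force": force on the tool from outside, world axes, zero at the start; "ft_torque": the same for the moment, N m; "opening": finger opening in mm; "grip_force": force on a finger pad.
Only numpy, scipy, OpenCV 4.12 (cv2) and the standard library are available. Lean on these libraries where they do the work, as an engineer would, in place of code of your own. Each camera call takes 0.05 s, during which the arm holds its last target. There are 200 camera calls.

## Working session

There is one attempt and no reset: what is moved stays moved. The work goes in short steps, Python scripts to look and compute and a tool call to move; the robot and the scene stay as the last step left them, time stands still between calls to the robot, and variables do not carry over. Pictures are saved under pics/ and viewed, at most 10 in all, crops included, and the job is handed in when it is done.

```bash
ls; mkdir -p pics; cat > h.py <<'E'
import numpy as np, cv2
from station import env
from scipy.spatial.transform import Rotation as Ro
def grab(n,name=None):
    f=env.grab_frame(n)
    if name: cv2.imwrite('pics/'+name+'.png',cv2.cvtColor(f['image'],cv2.COLOR_RGB2BGR))
    return f
E
python3 - <<'E'
from h import *
import pickle
a=grab('top','top0');b=grab('side','side0');c=grab('wrist','wrist0')
pickle.dump((a,b,c),open('f0.pkl','wb'))
im=np.vstack([np.hstack([x['image'] for x in (a,b)])])
for x in (a,b,c): print(x['fx'],x['cx'],x['cy'],np.round(x['R'],3).tolist(),np.round(x['t'],1))
print(env.get_obs())
E
```

```text
pics
station.py
397.6382107036137 280.07659439926647 212.39163501859105 [[0.015, -0.999, 0.04], [-0.985, -0.022, -0.169], [0.17, -0.037, -0.985]] [-30.1 548.9 717. ]
413.2849968508553 273.81098128989504 207.5879869112424 [[-0.901, -0.434, -0.004], [-0.249, 0.525, -0.814], [0.355, -0.732, -0.581]] [500.7 207.  543.8]
325.19226210127806 280.288732914384 210.26687131083875 [[0.436, -0.9, -0.002], [-0.856, -0.415, 0.307], [-0.277, -0.132, -0.952]] [-523.5  -39.7  379.9]
{'time_s': 0.15, 'joints': array([-1.19126404e+00,  5.27331089e-02,  1.40147531e+00, -4.24745492e-06,
        1.68859971e+00, -7.02883206e-02]), 'qvel': array([-7.07496382e-05, -2.22353475e-03, -3.07383333e-03, -6.01194217e-04,
        1.71789158e-04, -2.04643078e-04]), 'tau': array([ 5.31273836e-04, -3.81952429e+01, -3.60424340e+01, -4.91771812e-05,
        4.65177422e-03,  5.78521917e-05]), 'position': array([ 228.2151341 , -472.55777137,  230.65259683]), 'tool_rot': array([-6.00162343e-04,  9.74813991e-01,  2.23018642e-01, -9.56795978e-05]), 'wrist_force': array([ 0.65756952, -0.09047298,  0.59080266]), 'ft_torque': array([-0.04721255, -0.01949544,  0.00525334]), 'grip_force': 0.0, 'opening': 85.3906996830382}
```

View pics/top0.png

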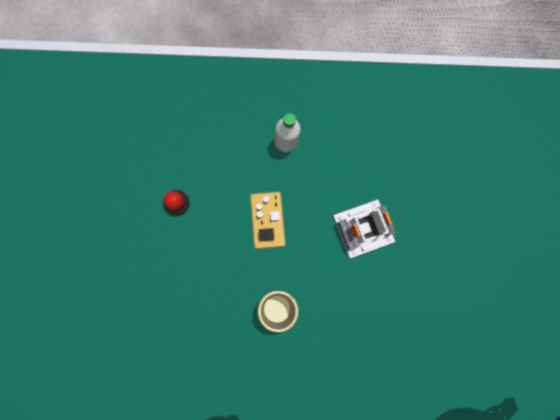

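View pics/side0.png

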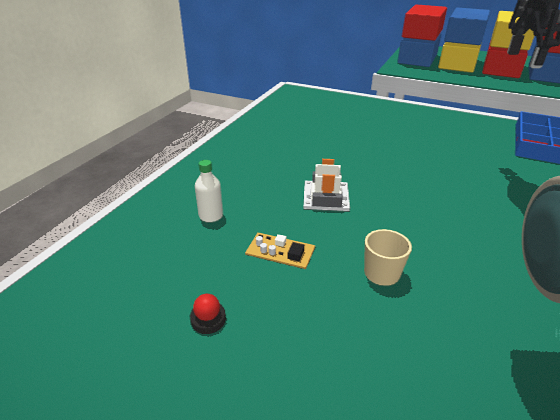

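The top view shows the ball at (175,201), the carrier at (365,229), the board at (268,220), the pot at (278,311) and the bottle at (288,133). In the side view the ball is at (207,306) and the orange tabs are at about (328,162) and (328,184). Next I'll enlarge crops and triangulate.

```bash
cat >> h.py <<'E'
def ray(f,p):
    d=np.array([(p[0]-f['cx'])/f['fx'],(p[1]-f['cy'])/f['fy']])
    if f.get('fish'):
        r=np.linalg.norm(d); v=np.r_[d/r*np.sin(r),np.cos(r)]
    else: v=np.r_[d,1]
    v=f['R'].T@v; return -f['R'].T@f['t'], v/np.linalg.norm(v)
def tri(obs):
    A=np.zeros((3,3));b=np.zeros(3)
    L=[ray(f,p) for f,p in obs]
    for c,d in L:
        P=np.eye(3)-np.outer(d,d);A+=P;b+=P@c
    X=np.linalg.solve(A,b)
    return X,[np.linalg.norm(np.cross(X-c,d)) for c,d in L]
def atz(f,p,z):
    c,d=ray(f,p); return c+d*(z-c[2])/d[2]
def blobs(im,color,mina=6):
    h=cv2.cvtColor(im,cv2.COLOR_RGB2HSV).astype(int)
    H,S,V=h[...,0],h[...,1],h[...,2]
    m=((H<5)|(H>174))&(S>150)&(V>60) if color=='red' else (H>=6)&(H<=13)&(S>170)&(V>80)
    n,_,st,c=cv2.connectedComponentsWithStats(m.astype(np.uint8))
    return [(np.round(c[i],1).tolist(),st[i].tolist()) for i in range(1,n) if st[i][4]>=mina]
E
python3 - <<'E'
from h import *
import pickle
a,b,c=pickle.load(open('f0.pkl','rb'))
for f in (a,b):
  print('red',blobs(f['image'],'red')); print('or',blobs(f['image'],'orange'))
A=cv2.resize(a['image'][190:270,325:405],(560,560),interpolation=cv2.INTER_CUBIC)
B=cv2.resize(b['image'][150:215,295:360],(560,560),interpolation=cv2.INTER_CUBIC)
o=np.hstack([A,B]);o=cv2.resize(o,(800,400))
cv2.imwrite('pics/crop0.png',o[...,::-1])
E
```

```text
red [([173.6, 200.1], [164, 191, 20, 19, 301])]
or [([386.6, 218.7], [384, 214, 6, 10, 31]), ([354.6, 230.5], [351, 225, 8, 11, 53])]
red [([423.9, 21.7], [402, 5, 45, 35, 1255]), ([554.6, 34.5], [553, 31, 4, 8, 19]), ([543.3, 37.2], [543, 36, 2, 4, 6]), ([554.4, 49.2], [548, 45, 12, 8, 71]), ([504.0, 62.5], [482, 47, 45, 31, 1014]), ([531.9, 140.6], [523, 139, 19, 4, 22]), ([556.5, 145.0], [554, 145, 6, 1, 6]), ([206.1, 306.8], [193, 294, 27, 27, 564])]
or [([327.6, 161.0], [323, 159, 11, 5, 51]), ([327.9, 183.2], [322, 175, 13, 18, 196])]
```

View pics/crop0.png

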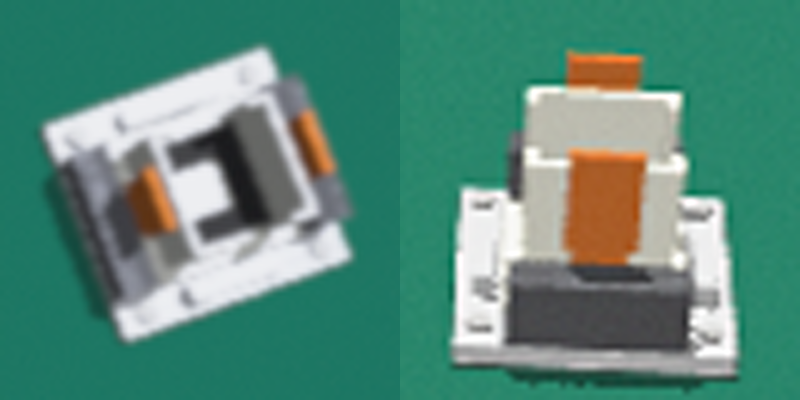

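The crop shows the carrier turned about 0.4 rad, with two orange tabs. The +y tab's top edge runs from about (150,168) to (172,232) in the crop. In the side half the tab's top corners are (571,152) and (646,155), and the far tab's are (568,52) and (642,55).

```bash
python3 - <<'E'
from h import *
import pickle
a,b,c=pickle.load(open('f0.pkl','rb'))
print('ball',tri([(a,(173.9,200.6)),(b,(206.3,306.8))]), atz(a,(173.9,200.6),29),atz(b,(206.3,306.8),29))
ta=lambda x,y:(325+x/5,190+y/5)
tb=lambda x,y:(295+(x-400)/6.154,150+y/6.154)
print('L',tri([(a,ta(152,170)),(b,tb(571,152))])[0],tri([(a,ta(173,230)),(b,tb(646,155))])[0])
for p in ((571,152),(646,155),(568,52),(642,55)): print('side@72',atz(b,tb(*p),72).round(1))
for p in ((152,170),(173,230),(303,110),(330,172)): print('top@72',atz(a,ta(*p),72).round(1))
for p in ((45,125),(268,47),(353,258),(130,342)): print('dock@8',atz(a,ta(*p),8).round(1))
for n,p in dict(bottle=(288,145),pot=(278,311),board=(268,220)).items(): print(n,atz(a,p,0).round(1))
for p in ((526,88),(683,93),(527,152),(686,157)): print('rim side@63',atz(b,tb(*p),63).round(1))
from station import env
o=env.get_obs();q=o['tool_rot'];print(Ro.from_quat(q[[1,2,3,0]]).as_matrix().round(3))
Rt=Ro.from_quat(q[[1,2,3,0]]).as_matrix()
cw=-c['R'].T@c['t'];print('cam',cw,Rt.T@(cw-o['position']),(c['R']@Rt).round(3))
E
```

```text
ball (array([572.22339815, 188.69341885,  25.58490513]), [np.float64(0.16854616255152569), np.float64(0.16854616255149096)]) [571.39065962 187.82813459  29.        ] [570.45324382 191.0793285   29.        ]
L [ 526.61313004 -160.69156414   68.42423894] [ 504.12903231 -168.02610339   69.10713047]
side@72 [ 524.6 -155.    72. ]
side@72 [ 502.6 -163.4   72. ]
side@72 [ 548.  -215.9   72. ]
side@72 [ 524.9 -224.5   72. ]
top@72 [ 526.3 -159.8   72. ]
top@72 [ 504.  -167.3   72. ]
top@72 [ 550.3 -217.5   72. ]
top@72 [ 526.9 -227.    72. ]
dock@8 [ 553.2 -131.1    8. ]
dock@8 [ 587.8 -223.6    8. ]
dock@8 [ 501.5 -255.9    8. ]
dock@8 [ 466.1 -164.6    8. ]
bottle [702.  -36.2   0. ]
pot [361.4 -20.6   0. ]
board [541.3   2.7   0. ]
rim side@63 [ 557.2 -202.1   63. ]
rim side@63 [ 508.7 -221.3   63. ]
rim side@63 [ 542.  -163.3   63. ]
rim side@63 [ 494.8 -182.2   63. ]
[[ 0.901  0.435 -0.   ]
 [ 0.435 -0.901  0.001]
 [ 0.    -0.001 -1.   ]]
cam [ 299.31102733 -437.58886338  372.65720364] [  79.23978227   -0.74985578 -141.99737159] [[ 0.001  1.     0.001]
 [-0.952  0.001 -0.307]
 [-0.307 -0.001  0.952]]
```
Ball ~ (571.4,188.5), carrier center ~ (526,-191), x direction: (23,8)/.. yaw ~0.37 (atan2(8.5,22.5)=0.36). Dock: x edge from (466.1,-164.6)->(553.2,-131.1): atan(33.5/87)=0.367.

The rows are not in the units I measure in: shifts go in cm and turns go in units of 0.2 rad. I convert before sending: 190 mm is 19, -124 mm is -12.4, 0.083 rad is 0.415.

Emit:
hand_motion(
  ticks="0,0,0.1,3,-1,0.5,85\n0,0,0.2,8,-2.5,1.3,85\n0,0,0.3,13.5,-4.3,2.1,85\n0,0,0.415,19,-6,3,85\n0,0,0.415,24.5,-7.8,3.8,85\n0,0,0.415,30,-9.5,4.7,85\n0,0,0.415,35,-11.1,5.5,85\n0,0,0.415,38,-12.1,6,85\n0,0,0.415,39.1,-12.4,6.1,85\n0,0,0.415,39.1,-12.4,6.1,85\n0,0,0.415,39.1,-12.4,6.1,85",
)

```text
time_s: 1.52
position: [525.9, -192.1, 170.6]
tool_rot: [0.0, 0.983, 0.182, 0.0]
wrist_force: [-0.3, 0.1, 0.0]
opening: 84.7
grip_force: 0.0
```

```bash
python3 - <<'E'
from h import *
import pickle
c=grab('wrist','wrist1');c['fish']=1;pickle.dump(c,open('w1.pkl','wb'))
print(blobs(c['image'],'orange'))
im=c['image'][90:390,130:430]
cv2.imwrite('pics/w1c.png',cv2.resize(im,(600,600),interpolation=cv2.INTER_CUBIC)[...,::-1])
E
```

```text
[([241.0, 209.5], [241, 203, 1, 14, 14]), ([317.0, 212.0], [317, 208, 1, 9, 9])]
```

View pics/w1c.png

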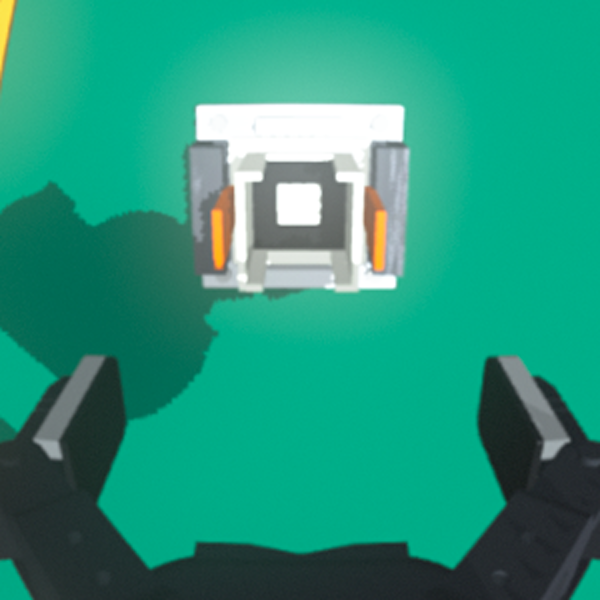

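The wrist view shows the dock level with the image axes. The tab tops' outer edges are at crop x≈212 and 386, with y 208–270, and the seat hole is centred at (299,204). I'll turn 90° here for a second view.

Emit:
hand_motion(
  ticks="0,0,-0.5,0,0,0,85\n0,0,-1.4,0,0,0,85\n0,0,-2.3,0,0,0,85\n0,0,-3.2,0,0,0,85\n0,0,-4.1,0,0,0,85\n0,0,-5,0,0,0,85\n0,0,-5.9,0,0,0,85\n0,0,-6.8,0,0,0,85\n0,0,-7.5,0,0,0,85\n0,0,-7.855,0,0,0,85\n0,0,-7.855,0,0,0,85\n0,0,-7.855,0,0,0,85",
)

```text
time_s: 3.08
position: [526.2, -191.6, 170.5]
tool_rot: [0.0, 0.567, 0.824, -0.0]
wrist_force: [-0.7, -0.9, -0.3]
opening: 84.8
grip_force: 0.0
```

```bash
python3 - <<'E'
from h import *
import pickle
c=grab('wrist','wrist2');c['fish']=1;pickle.dump(c,open('w2.pkl','wb'))
im=c['image'][120:320,180:380]
cv2.imwrite('pics/w2c.png',cv2.resize(im,(600,600),interpolation=cv2.INTER_CUBIC)[...,::-1])
w=pickle.load(open('w1.pkl','rb'))
p=lambda x,y:(130+x/2-.25,90+y/2-.25)
for n,q,z in (('Lo1',(211,208),72),('Lo2',(214,268),72),('Ro1',(384,208),72),('Ro2',(385.5,270),72),('hole',(299,204),18),('d',(197,105),8),('d',(404,105),8),('d',(397,290),8),('d',(204,290),8)): print(n,atz(w,p(*q),z).round(1))
print(env.get_obs()['position'])
E
```

```text
Lo1 [ 527.2 -153.6   72. ]
Lo2 [ 504.3 -162.6   72. ]
Ro1 [ 551.  -215.8   72. ]
Ro2 [ 527.9 -226.4   72. ]
hole [ 527.5 -189.6   18. ]
d [ 553.2 -128.2    8. ]
d [ 588.1 -219.3    8. ]
d [ 500.9 -253.2    8. ]
d [ 465.7 -161.4    8. ]
[ 526.29622096 -191.48777549  170.45188931]
```

View pics/w2c.png

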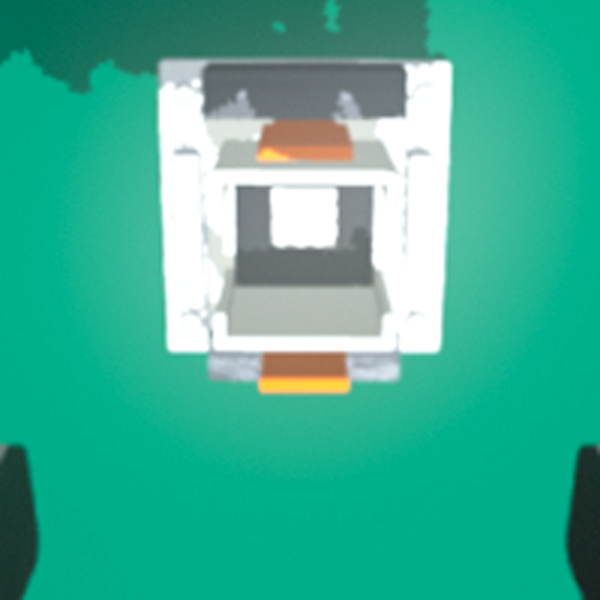

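In this view the +y tab's outer top edge runs from (257,149) to (353,149), and the −y tab's from (258,392) to (350,392). The hole is centred at (304,217).

```bash
python3 - <<'E'
from h import *
import pickle
w=pickle.load(open('w1.pkl','rb'));v=pickle.load(open('w2.pkl','rb'));a,b,_=pickle.load(open('f0.pkl','rb'))
p=lambda x,y:(130+x/2-.25,90+y/2-.25)
q=lambda x,y:(180+x/3-.33,120+y/3-.33)
tb=lambda x,y:(295+(x-400)/6.154,150+y/6.154)
T={}
for n,i,j,s in (('L+',(211,208),(257,149),(571,152)),('L-',(214,268),(353,149),(646,155)),('R+',(384,208),(258,392),(568,52)),('R-',(385.5,270),(350,392),(642,55))):
    X,e=tri([(w,p(*i)),(v,q(*j))]);print(n,X.round(1),np.round(e,1), tri([(w,p(*i)),(v,q(*j)),(b,tb(*s))])[0].round(1)); print('   @72',atz(v,q(*j),72).round(1))
    T[n]=(atz(v,q(*j),72)+atz(w,p(*i),72))/2
print('hole',tri([(w,p(299,204)),(v,q(304,217))]))
for c in ((160,61),(452,61),(440,352),(168,352)): print('dock',atz(v,q(*c),8).round(1))
print('centre',sum(T.values())/4)
x=T['L+']-T['L-']+T['R+']-T['R-'];y=T['L+']-T['R+']+T['L-']-T['R-']
print(np.arctan2(x[1],x[0]),np.arctan2(-y[0],y[1]),np.linalg.norm(y)/2,np.linalg.norm(x)/2)
E
```

```text
L+ [ 510.9 -160.8   39.5] [10.5 10.5] [ 518.3 -157.8   69.7]
   @72 [ 504.1 -163.3   72. ]
L- [ 520.5 -156.   106.9] [7. 7.] [ 511.5 -158.8   76.9]
   @72 [ 526.5 -154.7   72. ]
R+ [ 537.2 -232.6   35.7] [10.5 10.5] [ 542.3 -221.5   67.9]
   @72 [ 527.3 -225.7   72. ]
R- [ 541.3 -209.6  108.1] [7.4 7.4] [ 534.4 -219.9   77.2]
   @72 [ 550.6 -216.8   72. ]
hole (array([ 526.86151881, -189.66852982,   14.84537965]), [np.float64(0.22037316270906238), np.float64(0.22037316270912113)])
dock [ 467.3 -159.8    8. ]
dock [ 552.7 -127.     8. ]
dock [ 587.8 -218.7    8. ]
dock [ 501.4 -251.7    8. ]
centre [ 527.36534585 -189.86631143   72.        ]
1.418463984712133 0.3615381532386691 66.97756204133151 0.5205580916857229
```

Once the mislabelled corners are swapped, the two views agree at z=72. The carrier centre is about (527.2,−189.8) with yaw 0.367. Next I move over the ball, with the fingers along the carrier's x.

Scaled: 170 mm is 17, 40 mm is 4.

Emit:
hand_motion(
  ticks="0,0,0,2.5,1.3,0,85\n0,0,0,7,3.7,0,85\n0,0,0,12,6.3,0,85\n0,0,0,17,9,0,85\n0,0,0,22,11.6,0.5,85\n0,0,0,27,14.2,2,85\n0,0,0,31,16.3,3.5,85\n0,0,0,33.2,17.5,4,85\n0,0,0,33.9,17.9,4,85\n0,0,0,33.9,17.9,4,85\n0,0,0,33.9,17.9,4,85",
)

```text
time_s: 4.5
position: [572.2, 188.4, 130.8]
tool_rot: [0.0, 0.567, 0.824, 0.0]
wrist_force: [-0.3, 0.1, 0.5]
opening: 85.1
grip_force: 0.0
```

```bash
python3 - <<'E'
from h import *
c=grab('wrist','wrist3');c['fish']=1
r=blobs(c['image'],'red');print(r)
x,y,w,h,_=max(r,key=lambda k:k[1][4])[1]
for p in ((x+w/2-.5,y+h/2-.5),max(r,key=lambda k:k[1][4])[0]): print(atz(c,p,29))
a,b=grab('top'),grab('side')
im=c['image'][110:310,180:380]
cv2.imwrite('pics/w3c.png',cv2.resize(im,(600,600),interpolation=cv2.INTER_CUBIC)[...,::-1])
print(env.get_obs()['position'])
E
```

```text
[([280.2, 207.8], [257, 185, 48, 47, 1763])]
[572.07560209 191.35593854  29.        ]
[571.79624156 191.42541603  29.        ]
[572.13926979 188.63917831 130.66028595]
```

View pics/w3c.png

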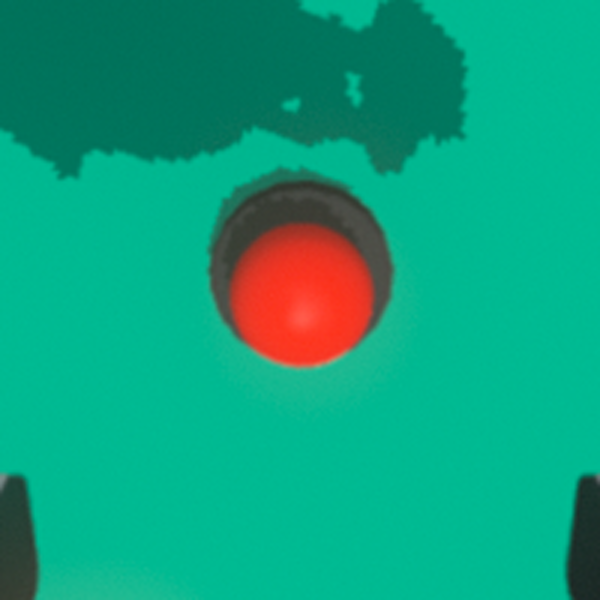

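The ball fills crop x 229–374 and y 222–367, which puts it at about (572,191). I'll descend to TCP z≈17 and grip.

Emit:
hand_motion(
  ticks="0,0,0,0.1,0,2,85\n0,0,0,0.2,0.1,6,85\n0,0,0,0.2,0.1,9.5,85\n0,0,0,0.2,0.1,11,85\n0,0,0,0.2,0.1,11.35,85\n0,0,0,0.2,0.1,11.35,80\n0,0,0,0.2,0.1,11.35,60\n0,0,0,0.2,0.1,11.35,45\n0,0,0,0.2,0.1,11.35,36\n0,0,0,0.2,0.1,11.35,30\n0,0,0,0.2,0.1,11.35,30\n0,0,0,0.2,0.1,11.35,30",
  force=25,
)

```text
time_s: 6.15
position: [571.5, 191.5, 17.6]
tool_rot: [-0.0, 0.566, 0.824, -0.001]
wrist_force: [-7.1, -2.8, 6.6]
opening: 36.7
grip_force: 24.3
```

Scaled: -130 mm is -13, -135 mm is -13.5.

Emit:
hand_motion(
  ticks="0,0,0,0,0,-0.5,30\n0,0,0,0,0,-2,30\n0,0,0,0,0,-5,30\n0,0,0,0,0,-8.5,30\n0,0,0,0,0,-11.5,30\n0,0,0,0,0,-13,30\n0,0,0,0,0,-13.5,30\n0,0,0,0,0,-13.5,30\n0,0,0,0,0,-13.5,30",
)

```text
time_s: 7.28
position: [571.6, 191.6, 150.3]
tool_rot: [-0.001, 0.566, 0.824, -0.001]
wrist_force: [0.2, -0.1, -0.6]
opening: 36.1
grip_force: 25.1
```

```bash
cat > m.py <<'E'
from h import *
o=env.get_obs();P=o['position'];Rt=Ro.from_quat(o['tool_rot'][[1,2,3,0]]).as_matrix()
for n in ('wrist','top','side'):
    c=grab(n,'m_'+n)
    if n=='wrist': c['fish']=1
    r=[k for k in blobs(c['image'],'red',20) if n!='side' or k[0][1]>100 and k[0][0]<450]
    for k in r:
        x,y,w,h,_=k[1]
        X=atz(c,(x+w/2-.5,y+h/2-.5),P[2]+12);print(n,k,'world',X.round(1),'tool',(Rt.T@(X-P)).round(1))
print(P,o['wrist_force'],o['opening'])
c=cv2.imread('pics/m_wrist.png')
cv2.imwrite('pics/mw.png',c[150:420,80:480])
E
python3 m.py
```

```text
wrist ([280.4, 286.9], [241, 249, 80, 77, 4825]) world [572.2 192.1 162.3] tool [  0.3   0.7 -12. ]
side ([193.8, 234.9], [180, 220, 28, 30, 668]) world [572.7 192.6 162.3] tool [  0.5   1.3 -12. ]
[571.59574197 191.58985365 150.26727968] [ 0.24526133 -0.13467051 -0.60431841] 36.11831443768964
```

View pics/mw.png

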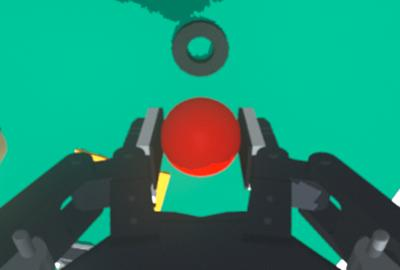

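The ball is held centred between the pads, with offset from the tool axis under 1 mm. Transferring to above the well.

Emit:
hand_motion(
  ticks="0,0,0,-2,-1.1,0,30\n0,0,0,-6,-3.2,0,30\n0,0,0,-11,-5.8,0,30\n0,0,0,-16,-8.4,0,30\n0,0,0,-21,-11,0,30\n0,0,0,-26,-13.7,0,30\n0,0,0,-30,-15.8,0,30\n0,0,0,-32.5,-17.1,0,30\n0,0,0,-33.8,-17.8,0,30\n0,0,0,-34,-17.9,0,30\n0,0,0,-34,-17.9,0,30\n0,0,0,-34,-17.9,0,30",
)

```text
time_s: 8.93
position: [527.3, -188.9, 151.8]
tool_rot: [0.0, 0.566, 0.825, 0.0]
wrist_force: [-0.1, 0.9, -0.3]
opening: 36.7
grip_force: 25.2
```

```bash
python3 m.py
```

```text
wrist ([280.8, 291.7], [241, 261, 80, 65, 4116]) world [ 529.  -191.5  163.8] tool [ -3.1   0.6 -12. ]
side ([331.2, 124.6], [322, 115, 20, 20, 307]) world [ 525.1 -186.3  163.8] tool [  3.2  -1.  -12. ]
[ 527.27840538 -188.89153552  151.82958985] [-0.11258221  0.88384806 -0.28474466] 36.68088418988019
```

Scaled: 72 mm is 7.2, -1 mm is -0.1.

Emit:
hand_motion(
  ticks="0,0,0,-0.05,-0.05,1,30\n0,0,0,-0.1,-0.1,3,30\n0,0,0,-0.1,-0.1,5,30\n0,0,0,-0.1,-0.1,6.5,30\n0,0,0,-0.1,-0.1,7.2,30\n0,0,0,-0.1,-0.1,7.4,30\n0,0,0,-0.1,-0.1,7.4,30\n0,0,0,-0.1,-0.1,7.4,30",
)

```text
time_s: 10.07
position: [526.9, -191.3, 78.5]
tool_rot: [0.001, 0.566, 0.824, 0.0]
wrist_force: [-0.8, -0.8, -1.2]
opening: 36.4
grip_force: 25.2
```

```bash
python3 m.py
python3 - <<'E'
import cv2,numpy as np
s=cv2.imread('pics/m_side.png')[120:220,280:380];t=cv2.imread('pics/m_wrist.png')[180:360,190:370]
cv2.imwrite('pics/chk.png',np.hstack([cv2.resize(x,(400,400),interpolation=cv2.INTER_CUBIC) for x in (s,t)]))
E
```

```text
wrist ([280.4, 294.5], [242, 264, 78, 62, 3651]) world [ 528.9 -194.7   90.5] tool [ -3.9   0.6 -12. ]
side ([328.9, 158.5], [320, 150, 19, 18, 268]) world [ 525.3 -189.    90.5] tool [  2.7  -0.6 -12. ]
[ 526.87468763 -191.2900022    78.54669763] [-0.80951646 -0.80586797 -1.17032434] 36.4256370866376
```

View pics/chk.png

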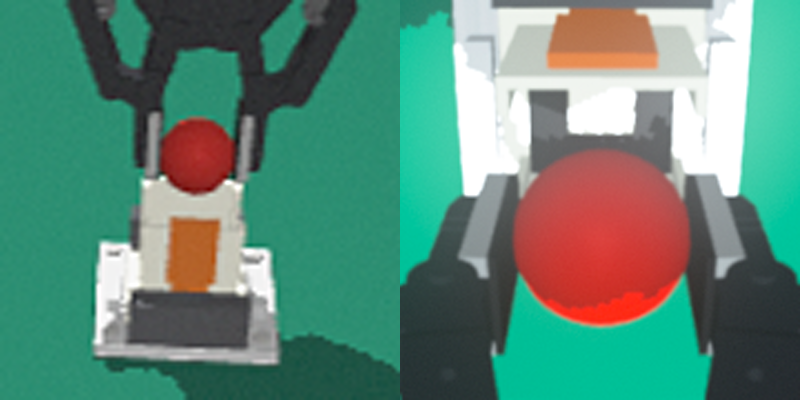

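The ball is centred over the mouth: well centre at crop column ~601, ball at 601.5. Lowering in stages and watching the force.

Emit:
hand_motion(
  ticks="0,0,0,0.05,0,0.4,30\n0,0,0,0.05,0,0.9,30\n0,0,0,0.05,0,1.4,30\n0,0,0,0.05,0,1.8,30\n0,0,0,0.05,0,2,30\n0,0,0,0.05,0,2,30",
  force=20,
)

```text
time_s: 10.98
position: [526.3, -190.7, 57.7]
tool_rot: [-0.0, 0.566, 0.824, -0.0]
wrist_force: [0.3, -0.3, -1.3]
opening: 36.4
grip_force: 25.2
```

Emit:
hand_motion(
  ticks="0,0,0,0,0,0.5,30\n0,0,0,0,0,1,30\n0,0,0,0,0,1.5,30\n0,0,0,0,0,2,30\n0,0,0,0,0,2.5,30\n0,0,0,0,0,2.8,30\n0,0,0,0,0,2.9,30\n0,0,0,0,0,2.9,30",
  force=20,
)

```text
time_s: 11.98
position: [526.4, -190.7, 28.9]
tool_rot: [0.0, 0.566, 0.824, -0.0]
wrist_force: [0.1, -0.4, -0.8]
opening: 36.5
grip_force: 25.2
```

Scaled: 1 mm is 0.1, 4 mm is 0.4.

Emit:
hand_motion(
  ticks="0,0,0,0,0,0.1,30\n0,0,0,0,0,0.2,30\n0,0,0,0,0,0.3,30\n0,0,0,0,0,0.4,30\n0,0,0,0,0,0.4,30",
  force=20,
)

```text
time_s: 12.6
position: [526.2, -190.6, 24.7]
tool_rot: [-0.0, 0.566, 0.824, -0.0]
wrist_force: [0.3, 0.4, 0.2]
opening: 36.4
grip_force: 25.2
```

Scaled: 1 mm is 0.1, 0.5 mm is 0.05.

Emit:
hand_motion(
  ticks="0,0,0,0,0,0.05,30\n0,0,0,0,0,0.1,30\n0,0,0,0,0,0.1,30",
  force=20,
)

```text
time_s: 12.98
position: [526.4, -190.7, 24.0]
tool_rot: [0.0, 0.566, 0.824, -0.0]
wrist_force: [-1.2, -0.3, 1.3]
opening: 36.3
grip_force: 25.2
```

Emit:
hand_motion(
  ticks="0,0,0,0,0,0.05,30\n0,0,0,0,0,0.1,30\n0,0,0,0,0,0.1,30",
  force=20,
)

```text
time_s: 13.35
position: [526.5, -190.7, 23.5]
tool_rot: [0.0, 0.566, 0.824, 0.0]
wrist_force: [-2.1, 1.3, 6.0]
opening: 36.6
grip_force: 25.6
```

Emit:
hand_motion(
  ticks="0,0,0,0,0,0.04,30\n0,0,0,0,0,0.07,30\n0,0,0,0,0,0.07,30",
  force=20,
)

```text
time_s: 13.72
position: [526.6, -190.7, 23.3]
tool_rot: [0.0, 0.566, 0.824, 0.0]
wrist_force: [-3.5, 1.8, 8.9]
opening: 36.3
grip_force: 25.8
```

Contact at 9 N, with z matching the seat. Releasing.

Scaled: -0.4 mm is -0.04.

Emit:
hand_motion(
  ticks="0,0,0,0,0,-0.04,38\n0,0,0,0,0,-0.04,42\n0,0,0,0,0,-0.04,50\n0,0,0,0,0,-0.04,56\n0,0,0,0,0,-0.04,56\n0,0,0,0,0,-0.04,56\n0,0,0,0,0,-0.04,56",
  force=20,
)

```text
time_s: 14.6
position: [526.3, -190.7, 22.5]
tool_rot: [0.0, 0.566, 0.824, -0.0]
wrist_force: [-0.3, 0.5, -1.1]
opening: 55.9
grip_force: 0.0
```

```bash
python3 m.py
```

```text
wrist ([280.7, 297.0], [242, 276, 79, 49, 3198]) world [ 529.7 -197.    34.5] tool [ -7.1   0.9 -12. ]
[ 526.31551197 -190.68484068   22.50051916] [-0.2871818   0.50238931 -1.05723705] 55.862589473051976
```

Emit:
hand_motion(
  ticks="0,0,0,0,0,-0.5,56\n0,0,0,0,0,-2,56\n0,0,0,0,0,-5,56\n0,0,0,0,0,-9,60\n0,0,0,0,0,-12,85\n0,0,0,0,0,-14.5,85\n0,0,0,0,0,-14.8,85\n0,0,0,0,0,-14.8,85",
)

```text
time_s: 15.75
position: [526.1, -190.6, 170.2]
tool_rot: [-0.0, 0.566, 0.824, -0.0]
wrist_force: [-0.2, 0.8, -0.9]
opening: 85.1
grip_force: 0.0
```

Emit:
hand_motion(
  ticks="0,0,0.5,0,0,0,85\n0,0,1.4,0,0,0,85\n0,0,2.3,0,0,0,85\n0,0,3.2,0,0,0,85\n0,0,4.1,0,0,0,85\n0,0,5,0,0,0,85\n0,0,5.9,0,0,0,85\n0,0,6.8,0,0,0,85\n0,0,7.5,0,0,0,85\n0,0,7.855,0,0,0,85\n0,0,7.855,0,0,0,85\n0,0,7.855,0,0,0,85",
)

```text
time_s: 17.25
position: [526.0, -190.5, 169.7]
tool_rot: [-0.0, 0.983, 0.183, -0.001]
wrist_force: [-0.4, 0.3, 0.1]
opening: 84.6
grip_force: 0.0
```

```bash
python3 - <<'E'
from h import *
import pickle
c=grab('wrist','wrist5');c['fish']=1;pickle.dump(c,open('w5.pkl','wb'))
print(blobs(c['image'],'red'));print(env.get_obs()['position'])
im=c['image'][130:280,190:390]
cv2.imwrite('pics/w5c.png',cv2.resize(im,(800,600),interpolation=cv2.INTER_CUBIC)[...,::-1])
E
```

```text
[([281.2, 199.4], [262, 183, 39, 34, 1052])]
[ 526.11597025 -190.56585915  169.92578803]
```

View pics/w5c.png

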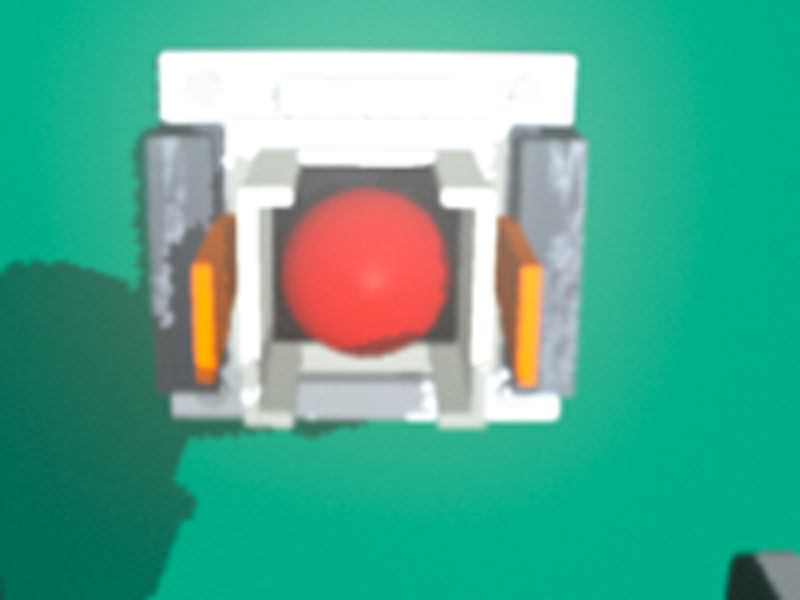

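The ball sits in the well, centred at crop (366,271). The tabs' outer edges are at x≈190–195 on the left and 540–544 on the right. Next I compute positions for the pinch.

```bash
python3 - <<'E'
from h import *
import pickle
c=pickle.load(open('w5.pkl','rb'))
p=lambda x,y:(190+x/4-.375,130+y/4-.375)
print('ball',atz(c,p(365.5,271),34.2))
L=[atz(c,p(*q),72) for q in ((190,263),(195,383),(544,265),(540,386))]
print(np.round(L,1),np.mean(L,0));d=L[0]+L[1]-L[2]-L[3];print(np.arctan2(-d[0],d[1]),np.linalg.norm(d)/2)
o=env.get_obs();Rt=Ro.from_quat(o['tool_rot'][[1,2,3,0]]).as_matrix()
print('move',Rt.T@(np.r_[np.mean(L,0)[:2],36]-o['position']),np.arctan2(Rt[1,0],Rt[0,0]))
E
```

```text
ball [ 527.38699214 -189.5728832    34.2       ]
[[ 526.6 -153.7   72. ]
 [ 503.7 -162.6   72. ]
 [ 550.8 -217.3   72. ]
 [ 527.8 -226.5   72. ]] [ 527.22010677 -190.00910497   72.        ]
0.36227557694146956 68.18114113678693
move [ 1.32358731e+00 -4.00888977e-02  1.33924950e+02] 0.36796336195012647
```

Scaled: 134 mm is 13.4, 1 mm is 0.1.

Emit:
hand_motion(
  ticks="0,0,0,0.1,0,2,85\n0,0,0,0.1,0,6,85\n0,0,0,0.1,0,9.5,85\n0,0,0,0.1,0,11.8,85\n0,0,0,0.1,0,13,85\n0,0,0,0.1,0,13.4,85\n0,0,0,0.1,0,13.4,85\n0,0,0,0.1,0,13.4,76\n0,0,0,0.1,0,13.4,70",
  force=40,
)

```text
time_s: 18.42
position: [527.6, -190.4, 37.2]
tool_rot: [0.0, 0.983, 0.182, 0.001]
wrist_force: [-0.4, -0.1, -0.3]
opening: 69.9
grip_force: 0.0
```

Emit:
hand_motion(
  ticks="0,0,0,0,0,0,66\n0,0,0,0,0,0,62\n0,0,0,0,0,0,58\n0,0,0,0,0,0,54\n0,0,0,0,0,0,50\n0,0,0,0,0,0,50\n0,0,0,0,0,0,50\n0,0,0,0,0,0,50",
  force=40,
)

```text
time_s: 19.42
position: [528.0, -190.5, 38.7]
tool_rot: [0.001, 0.983, 0.182, 0.001]
wrist_force: [-4.2, 2.6, 13.5]
opening: 53.2
grip_force: 40.2
```

Scaled: -5 mm is -0.5, -3 mm is -0.3.

Emit:
hand_motion(
  ticks="0,0,0,0,0,-0.05,50\n0,0,0,0,0,-0.1,50\n0,0,0,0,0,-0.2,50\n0,0,0,0,0,-0.3,50\n0,0,0,0,0,-0.4,50\n0,0,0,0,0,-0.5,50\n0,0,0,0,0,-0.5,50",
  force=40,
)

```text
time_s: 20.3
position: [527.1, -190.2, 41.2]
tool_rot: [-0.0, 0.983, 0.182, -0.0]
wrist_force: [-1.0, 0.0, -1.4]
opening: 53.2
grip_force: 42.1
```

Scaled: -10 mm is -1, -15 mm is -1.5.

Emit:
hand_motion(
  ticks="0,0,0,0,0,-0.2,50\n0,0,0,0,0,-0.4,50\n0,0,0,0,0,-0.7,50\n0,0,0,0,0,-1,50\n0,0,0,0,0,-1.3,50\n0,0,0,0,0,-1.5,50\n0,0,0,0,0,-1.5,50",
  force=40,
)

```text
time_s: 21.18
position: [527.3, -190.4, 56.7]
tool_rot: [0.0, 0.983, 0.182, 0.0]
wrist_force: [-0.2, 0.1, -2.8]
opening: 52.4
grip_force: 42.2
```

Scaled: -85 mm is -8.5, -82 mm is -8.2.

Emit:
hand_motion(
  ticks="0,0,0,0,0,-0.4,50\n0,0,0,0,0,-1,50\n0,0,0,0,0,-1.8,50\n0,0,0,0,0,-2.8,50\n0,0,0,0,0,-3.8,50\n0,0,0,0,0,-4.8,50\n0,0,0,0,0,-5.8,50\n0,0,0,0,0,-6.8,50\n0,0,0,0,0,-7.6,50\n0,0,0,0,0,-8.2,50\n0,0,0,0,0,-8.5,50\n0,0,0,0,0,-8.5,50",
  force=40,
)

```text
time_s: 22.68
position: [527.2, -190.3, 141.5]
tool_rot: [0.0, 0.983, 0.182, 0.0]
wrist_force: [0.6, 0.2, -1.6]
opening: 52.6
grip_force: 42.3
```

Emit:
hand_motion(
  ticks="0,0,0,0,0,0,50\n0,0,0,0,0,0,50\n0,0,0,0,0,0,50\n0,0,0,0,0,0,50",
)

```text
time_s: 23.18
position: [527.2, -190.3, 141.4]
tool_rot: [-0.0, 0.983, 0.182, -0.0]
wrist_force: [-0.1, -0.3, -2.2]
opening: 52.4
grip_force: 42.3
```

```bash
python3 - <<'E'
from h import *
s=grab('side')['image'][90:230,250:410];w=grab('wrist')['image'][150:360,160:400]
cv2.imwrite('pics/end.png',np.hstack([cv2.resize(x,(400,350),interpolation=cv2.INTER_CUBIC) for x in (s,w)])[...,::-1])
E
```

```text
(no output)
```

View pics/end.png

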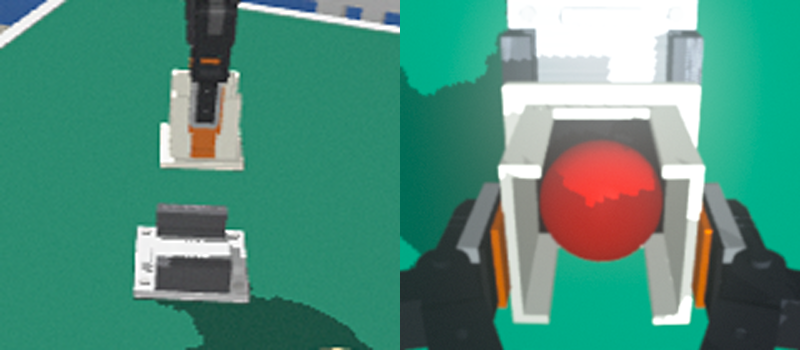

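The carrier hangs level, about 100 mm clear of the dock. It is pinched by both tabs and the ball is seated in the well at (600,200).

```bash
python3 -c "
from station import env
print(env.close_job())"
```

```text
the job is handed in; nothing more can be done
None
```

I set the ball on its seat in the well, pinched the carrier by both catches and lifted it level to about 10 cm above the dock, then handed the job in at about 23 s; no verdict was returned.

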